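# Load a battery pack into a charger well past its sprung dust flap

### The job

Pick up the stock scanner's battery pack and push it, grey cap up, down through the blue sprung flap into the charger's well, keeping the flap pushed open as you go. Press the pack fully home onto the hidden seat, bearing down on it with about 15 N for half a second and never pushing on the charger or its seat with more than 25 N, then let go and leave it standing there. Leave the two cartons and the tape roll where they are.

Things in the scene. Friction and masses are not known exactly. Their poses are not given: they have to be found in the camera images.
- pack_center (a point): Centre, half-way up, of the loose battery pack: black box, grey cap, white panel, green stripe; 30 (own x) x 64 (own y) x 115 mm tall, about 0.3 kg, standing upright. The same when turned half round about z. Grip it across the 30 mm, close under its top, so the fingertips stay clear of the charger: when home it stands 49 to 63 mm proud of the charger's top.
- pack_foot (a point): Centre of the flat underside of the battery pack, 57.5 mm below its centre, same axes. The foot's edges are chamfered 6 mm at 45 degrees all round, leaving an 18 x 52 mm flat.
- mouth (a point): Centre of the well's mouth, level with the charger's top; axes: z up, flap hinge on the -x side, along y. The well is 34 mm (x) by 68 mm (y): the pack's x goes along this x or opposite, 2 mm clear per side. In it, the pack rests on a flat cushioned seat (gives 1 mm per 8 N), set anew each time 52 to 66 mm below the mouth: hidden, it can only be felt.
- flap (a joint): Angle (rad) of the blue flap that shuts the mouth: 0 shut, grows as its free +x edge swings down into the well, stop at 1.5. It is 36 mm long, hinged 21 mm to -x of the mouth's centre. Spring: 0.03 N m shut, plus 0.09 per rad. A pack in the well holds it at 1.45 and is pressed to the +x wall by 4 to 5 N: it rubs by 2 to 8 N and may stick on the way.
- charger: The white charger block, fixed, 120 (x) x 116 (y) x 90 mm tall, origin at the centre of its underside, below the mouth, same axes. For the first 44 mm of depth the well is 7 mm wider on its -x side, as a recess for the hanging flap; there the recess ends in a square ledge.
- lamp_carton: White carton with red bands, 75 x 95 x 62 mm, loose, origin at underside centre. Leave alone.
- blue_carton: Blue carton with a white panel, 70 x 100 x 55 mm, loose, origin at underside centre. Leave alone.
- tape_roll: Tape roll core lying flat, 84 mm across, 60 mm hole, 36 mm high, loose, origin at underside centre. Leave alone.
Things that resemble listed ones, but are neither listed nor needed, are in the scene too. Of the things that look like the charger, take the one that is nearest to the robot's base at the start. What is shaped like the part that bears pack_center but yellow is not meant.

How it is judged (in metres and radians):
On the way, in this order (a step that is already met when the one before it is completed fails the run):
1. the pack's nose has pushed the flap open and is 20 mm or more inside the well (value of joint flap above 0.7 rad and z of pack_foot in the frame of mouth below -0.02 m and horizontal distance between pack_foot and mouth below 0.012 m), for 0.1 s.
2. the pack is pressed on the hidden seat with 5 N or more (contact force between pack and seat above 5 N), for 0.25 s.
At the end, for the whole second after the job is handed in: The pack stands in the well past the open flap, its foot within 3 mm of the hidden seat and within 6 mm of the well's centre line, cap up within 0.08 rad, at rest and released (z of pack_foot in the frame of seat below 0.003 m and horizontal distance between pack_foot and mouth below 0.006 m and angle between pack_center's own z axis and vertical below 0.08 rad and value of joint flap above 1.2 rad and linear speed of pack below 0.01 m/s); the robot touches nothing.
It fails at once if the pack is pushed against the hidden seat with more than 25 N (contact force between pack and seat above 25 N).
It fails at once if the pack is pushed against the charger or its flap with more than 25 N (contact force between pack and charger above 25 N).
It fails at once if the robot presses on the charger itself with more than 25 N (contact force between the arm and charger above 25 N).
It fails at once if a carton or the tape roll is shifted by more than 20 mm (distance of any of lamp_carton, blue_carton, tape_roll from where it was at the start of the episode above 0.02 m).
It also fails if it takes over 51 s, if anything falls off the work surface, if the arm or the gripper's body presses on something with over 40 N, if the wrist force passes 120 N, or if a joint passes its speed limit or range.

### The arm

A 6-joint arm with a two-finger parallel gripper is mounted at the origin on the work surface. World frame = base frame: x ahead of the robot, y to its left, z up, the work surface at z = 0. Lengths are in mm, angles in rad, forces in N, time in s.
With the tool pointing down it reaches from about 300 to 850 mm from the base axis. Payload 5.4 kg.
Tool frame: the origin (TCP) lies on the centre line of the jaws, within the pads' length; the fingertips stand 25 mm ahead of it and the grasp point (between the pads) lies 6 mm ahead of it (ctrl.tip_reach is the distance from the TCP to the fingertips, in mm); z points along the fingers, x is the direction in which the jaws open and shut, and the axes are right-handed (so a half turn about z gives the same grasp; the last joint's range is limited). The gripper opens to 85 mm and grips with 20 to 120 N. Pads are 22 mm wide; open, the fingers measure 114 mm over their backs; the gripper's body (76 mm by 85 mm) begins 54 mm behind the grasp point. The pads swing forward as they close: fully open they stand 13 mm farther back than shut.
Start: joints at [-1.553, 0.158, 1.597, -0, 1.386, -0.21], TCP at [129.832, -560.134, 256.299] pointing down, gripper open.
Joint ranges: [-2.91, 2.91], [-0.94, 2.29], [0.18, 2.7], [-1.29, 4.43], [0.17, 2.64], [-3, 3]. Speed limits (rad/s): [2.57, 2.57, 3.14, 3.14, 3.14, 3.14].

### API

Orientations are given as a unit quaternion [x, y, z, w].
In Python, from station import ctrl gives the robot as it stands.
- The arm moves only by the tool apply_moves, never from a script. Its arguments are lists of equal length, an entry for each row: "delta_rot": the turn, a rotation vector about the tool's x, y, z in rad, a list of three; "xyz": the shift along the tool's x, y, z in cm, a list of three; "jaw": the closure, from -1 (fully open) to 1 (shut). A call has 1 to 8 rows; each row is the pose to reach, as a shift and turn from the pose measured when the call began, along the tool's axes at that moment; what a row does not reach only later rows make up. A row lasts 1/12 s, in which the tool goes at most 41.7 mm and 7.16 degrees, less where a joint would pass 70% of its speed; a pose out of reach is approached as far as the arm can. A call with a gripper value outside its range is refused whole. The fingers move at their own pace and stop on an object; "force" is the grip in N (left out, the last holds). Time passes only in rows, so rows that repeat a pose let the fingers close. It gives the time, the measured TCP pose, the force and the opening at its end, in the units of the state.
- ctrl.get_obs(): the state, without advancing time (a new reading comes with each control period).
- ctrl.capture(name): name is "scene" or "side" or "wrist"; returns a dict with "pixels" (384x512x3 uint8, red, green, blue), "fx", "fy", "cx", "cy" (pixels), "k1" (the pictures are not rectified: a ray, as slopes to the right and down, at radius r is drawn at 1 + k1 r^2 times it, then the intrinsics apply), "rvec" (rotation vector, rad) and "tvec" (3), from world to camera coordinates, as OpenCV has them; the wrist camera has in their place "T_tool_cam" (4x4, takes a point from camera to tool coordinates, whose origin is the TCP and whose axes are the tool frame's). Camera axes: x right, y down, z forward; pixel columns grow to the right and rows downward; lengths in mm; the calibration is good to about 2 mm. A picture is of the moment at which its call begins: read the wrist's pose just before it. There is no depth.
- ctrl.hand_in(): hands the job in, once; it reports no verdict.
Trained networks look in a picture, given as the dict that the camera call returned (one of the last four; its "shot" number tells which), for a name from the list of things; names that differ only in an ending like _2 or _b are one class to them, and where a whole thing is asked for, a point or a joint stands for the part that bears it (a point fixed in the world has none). Each returns a list of dicts, best first, with "confidence" (0 to 1); they miss things now and then, are a little off and sometimes report something else, mostly with a low value. They report only what shows in the picture. A call takes as long as a camera call. They do not tell look-alikes from the thing itself.
- ctrl.look_for(picture, target): "rect" ([left, top, right, bottom] in pixels, round what is visible of it).
- ctrl.trace(picture, target): "region" (384x512 bool, what is visible of it) and "rect" ([left, top, right, bottom] in pixels, round what is visible of it).
- ctrl.landmark_of(picture, target): "centre" ([column, row] in pixels: a listed point, or the origin of a listed thing).
The state is a dict: "clock": time; "joints": joint angles; "qd": joint speeds; "effort": joint torques, N m; "tcp_pos": TCP position; "ee_rot": TCP orientation; "ft_force": force on the tool from outside, world axes, zero at the start; "wrist_torque": the same for the moment, N m; "finger_gap": finger opening in mm.
Only numpy, scipy, OpenCV 4.12 (cv2) and the standard library are available. Lean on these libraries where they do the work, as an engineer would, in place of code of your own. Each camera call takes 0.05 s, during which the arm holds its last target.

## Working session

There is one attempt and no reset: what is moved stays moved. The work goes in short steps, Python scripts to look and compute and a tool call to move; the robot and the scene stay as the last step left them, time stands still between calls to the robot, and variables do not carry over. Pictures are saved under pics/ and viewed, and the job is handed in when it is done.

Besides the shell and the picture viewer there is one more tool, called after "Call:" in YAML: its name, and indented under it one key for each argument. apply_moves: Moves the arm, as the interface text tells. Its arguments: {"type":"object","properties":{"delta_rot":{"type":"array","items":{"type":"array","items":{"type":"number"}}},"xyz":{"type":"array","items":{"type":"array","items":{"type":"number"}}},"jaw":{"type":"array","items":{"type":"number"}},"force":{"type":"number"}},"required":["delta_rot","xyz","jaw"]}

```bash
ls; mkdir -p pics; python3 - <<'E'
from station import ctrl
import cv2
print(ctrl.get_obs())
for n in ["scene","side","wrist"]:
    p=ctrl.capture(n)
    cv2.imwrite(f"pics/a_{n}.png",p["pixels"][:,:,::-1])
    print(n,{k:v for k,v in p.items() if k!="pixels"})
    for t in ["pack_center","mouth","charger","lamp_carton","blue_carton","tape_roll"]:
        try:
            print(t,[(d["centre"],round(d["confidence"],2)) for d in ctrl.landmark_of(p,t)][:4],[(d["rect"],round(d["confidence"],2)) for d in ctrl.look_for(p,t)][:4] if t!="mouth" else '')
        except Exception as e: print(t,e)
print(ctrl.get_obs()["clock"])
E
```

```text
pics
{'clock': 0.0, 'joints': array([-1.55305902e+00,  1.59027567e-01,  1.59822800e+00,  1.63855452e-05,
        1.38619585e+00, -2.10079670e-01]), 'qd': array([-1.85408302e-03, -1.89210911e-04,  1.11488812e-03, -1.10593687e-03,
        5.39768345e-04, -4.36166616e-05]), 'effort': array([-7.85042284e-04, -3.95997977e+01, -3.31432092e+01, -2.90864482e-04,
        8.21135851e-03,  1.41708629e-06]), 'tcp_pos': array([ 129.84992808, -559.58361543,  255.33104015]), 'ee_rot': array([ 7.82894451e-01, -6.22153852e-01, -5.84817860e-04, -7.22360071e-04]), 'ft_force': array([-0.148165  ,  0.04307154,  0.2322111 ]), 'wrist_torque': array([-0.03365452, -0.00767482, -0.00288289]), 'finger_gap': 85.12236030415994}
scene {'fx': 392.2804006212725, 'fy': 392.2804006212725, 'cx': 257.27509318453815, 'cy': 188.47037679895234, 'k1': -0.12991892965705473, 'rvec': array([ 1.82026013,  1.55024954, -0.72580813]), 'tvec': array([ -77.98024418, -334.11807495, 1652.202421  ]), 'shot': 1}
pack_center [([214.1, 185.2], 0.93), ([179.1, 186.5], 0.71)] [([202.1, 166.4, 223.7, 199.7], 0.62)]
mouth [([347.2, 202.1], 0
[... 1189 characters left out ...]
 311.8, 163.8], 0.84)]
tape_roll [([230.6, 209.0], 0.89)] [([217.0, 195.0, 241.4, 218.1], 0.58)]
wrist {'fx': 264.95957305449434, 'fy': 264.95957305449434, 'cx': 255.96473734058654, 'cy': 188.04605416234048, 'k1': -0.03358770738816975, 'T_tool_cam': array([[ 9.99999666e-01,  7.71565706e-04,  2.68208689e-04,
         4.68086078e-01],
       [-8.14962853e-04,  9.64698224e-01,  2.63356549e-01,
        -6.57627772e+01],
       [-5.55435643e-05, -2.63356680e-01,  9.64698531e-01,
        -1.18199150e+02],
       [ 0.00000000e+00,  0.00000000e+00,  0.00000000e+00,
         1.00000000e+00]]), 'shot': 3}
pack_center [] []
mouth [] 
charger [] []
lamp_carton [] []
blue_carton [] []
tape_roll [] []
1.8
```

View pictures.

View pics/a_scene.png

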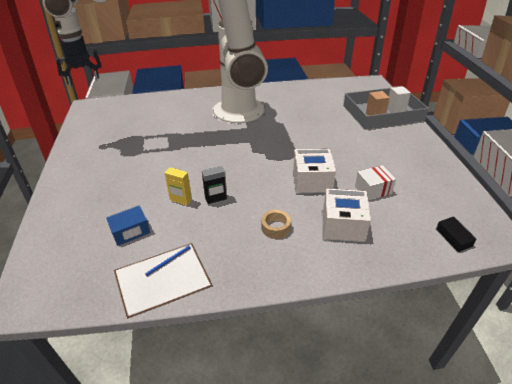

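View pics/a_side.png

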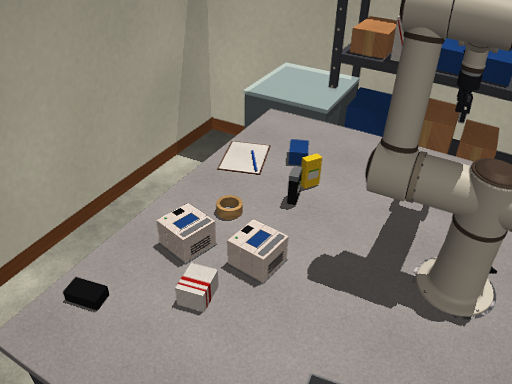

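```bash
cat > h.py <<'E'
import numpy as np, cv2
from scipy.spatial.transform import Rotation as R
CAM={}
CAM['scene']=dict(fx=392.2804006212725,cx=257.27509318453815,cy=188.47037679895234,k1=-0.12991892965705473,rvec=np.array([1.82026013,1.55024954,-0.72580813]),tvec=np.array([-77.98024418,-334.11807495,1652.202421]))
CAM['side']=dict(fx=448.44757975557525,cx=253.18429749441339,cy=195.51590324878828,k1=-0.14473934373014974,rvec=np.array([0.66374408,-2.53634685,1.30897538]),tvec=np.array([547.67605937,244.56340067,1181.95404477]))
WR=dict(fx=264.95957305449434,cx=255.96473734058654,cy=188.04605416234048,k1=-0.03358770738816975)
T_tc=np.array([[9.99999666e-01,7.71565706e-04,2.68208689e-04,4.68086078e-01],[-8.14962853e-04,9.64698224e-01,2.63356549e-01,-6.57627772e+01],[-5.55435643e-05,-2.63356680e-01,9.64698531e-01,-1.18199150e+02],[0,0,0,1]])
def wristcam(obs):
    T=np.eye(4);T[:3,:3]=R.from_quat(obs['ee_rot']).as_matrix();T[:3,3]=obs['tcp_pos']
    W=np.linalg.inv(T@T_tc); c=dict(WR); c['rvec']=R.from_matrix(W[:3,:3]).as_rotvec(); c['tvec']=W[:3,3]; return c
def ray(c,px):
    K=np.array([[c['fx'],0,c['cx']],[0,c['fx'],c['cy']],[0,0,1]])
    u=cv2.undistortPoints(np.array([[px]],float),K,np.array([c['k1'],0,0,0.]))[0,0]
    Rm=R.from_rotvec(c['rvec']).as_matrix()
    return -Rm.T@c['tvec'], Rm.T@np.array([u[0],u[1],1])
def onz(c,px,z):
    o,d=ray(c,px); return o+d*(z-o[2])/d[2]
def proj(c,P):
    K=np.array([[c['fx'],0,c['cx']],[0,c['fx'],c['cy']],[0,0,1]])
    return cv2.projectPoints(np.array(P,float).reshape(-1,1,3),c['rvec'],c['tvec'],K,np.array([c['k1'],0,0,0.]))[0].reshape(-1,2)
E
python3 - <<'E'
from h import *
np.set_printoptions(precision=1,suppress=True)
s,d=CAM['scene'],CAM['side']
for n,c in CAM.items(): print(n,ray(c,(256,192)))
for p in [(214.1,185.2),(179.1,186.5)]: print('pack scene',onz(s,p,57.5))
for p in [(312.9,170.1),(295,186.5)]: print('pack side',onz(d,p,57.5))
for p in [(347.2,202.1),(311.5,160)]: print('mouth scene',onz(s,p,90))
for p in [(186.9,220.4),(257.8,237.1)]: print('mouth side',onz(d,p,90))
for p in [(373.4,193.6),(130.7,230.5)]: print('lamp',onz(s,p,0))
print('lampside',onz(d,(198,295.1),0))
print('blue',onz(s,(127,233.6),0),onz(d,(298.6,157),0))
print('tape',onz(s,(274.8,227.3),0),onz(d,(230.6,209),0))
E
```

```text
scene (array([1469.8, -144.4,  816.3]), array([-0.7,  0.1, -0.7]))
side (array([100.8, 988.1, 877.7]), array([ 0.4, -0.7, -0.6]))
pack scene [ 552.  -139.3   57.5]
pack scene [ 540.4 -244.8   57.5]
pack side [ 532.4 -255.1   57.5]
pack side [ 544.5 -132.9   57.5]
mouth scene [724.6 216.7  90. ]
mouth scene [518.9 169.9  90. ]
mouth side [718.9 217.2  90. ]
mouth side [513.9 180.1  90. ]
lamp [608.  357.8   0. ]
lamp [ 646.9 -394.5    0. ]
lampside [586.3 365.6   0. ]
blue [ 657.9 -404.3   -0. ] [ 646.6 -401.3    0. ]
tape [700.5  20.    0. ] [702.1  10.5   0. ]
```

```bash
python3 - <<'E'
import cv2,numpy as np
a=cv2.imread('pics/a_scene.png');b=cv2.imread('pics/a_side.png')
A=cv2.resize(a[140:250,285:385],None,fx=5,fy=5,interpolation=cv2.INTER_CUBIC)[:, :400]
c1=cv2.resize(a[145:200,285:345],(384,352),interpolation=cv2.INTER_CUBIC)
c2=cv2.resize(b[215:285,222:295],(384,368),interpolation=cv2.INTER_CUBIC)[:352]
c3=cv2.resize(a[155:210,160:235],(384,282),interpolation=cv2.INTER_CUBIC)[:240]
c4=cv2.resize(b[145:210,275:330],(284,336),interpolation=cv2.INTER_CUBIC)[:240]
o=np.zeros((600,780,3),np.uint8);o[:352,:384]=c1;o[:352,390:774]=c2;o[356:596,:384]=c3;o[356:596,390:674]=c4
cv2.imwrite('pics/b.png',o)
E
```

```text
(no output)
```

View pics/b.png

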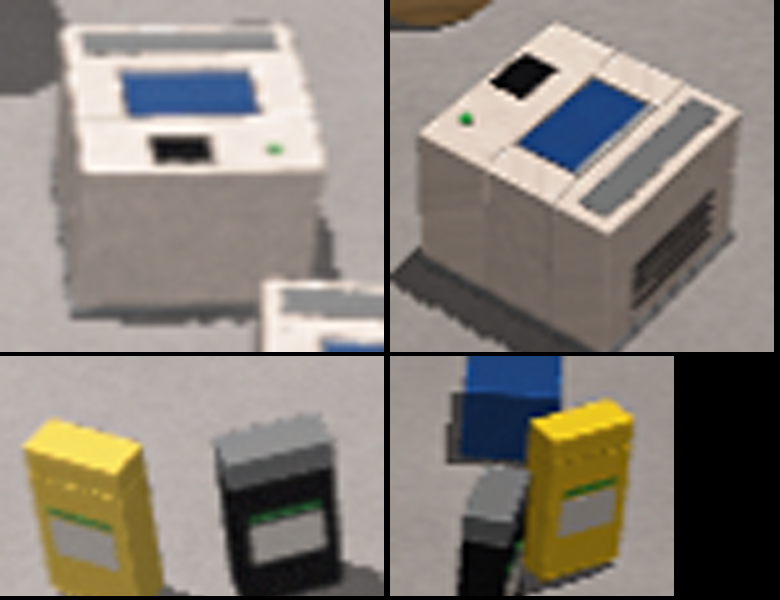

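```bash
cat >> h.py <<'E'
def down(yaw): # tool x at yaw, z down
    return R.from_matrix(np.array([[np.cos(yaw),np.sin(yaw),0],[np.sin(yaw),-np.cos(yaw),0],[0,0,-1]]))
def delta(obs,pos,yaw):
    r=R.from_quat(obs['ee_rot']); 
    return r.inv().apply(np.array(pos,float)-obs['tcp_pos'])/10,(r.inv()*down(yaw)).as_rotvec()
def tyaw(obs):
    m=R.from_quat(obs['ee_rot']).as_matrix(); return np.arctan2(m[1,0],m[0,0])
E
python3 - <<'E'
from station import ctrl
from h import *
o=ctrl.get_obs(); print(ctrl.tip_reach, tyaw(o)); print(delta(o,(548,-136,255),0))
E
```

```text
25.0 -1.3430078990754946
(array([-31.87361222, -50.31524469,   0.12985429]), array([ 1.18222147e-05,  1.11519625e-06, -1.34300790e+00]))
```

Call:
apply_moves:
  xyz:
    - [-31.9, -50.3, 0]
    - [-31.9, -50.3, 0]
    - [-31.9, -50.3, 0]
    - [-31.9, -50.3, 0]
    - [-31.9, -50.3, 0]
    - [-31.9, -50.3, 0]
    - [-31.9, -50.3, 0]
    - [-31.9, -50.3, 0]
  delta_rot:
    - [0, 0, -1.343]
    - [0, 0, -1.343]
    - [0, 0, -1.343]
    - [0, 0, -1.343]
    - [0, 0, -1.343]
    - [0, 0, -1.343]
    - [0, 0, -1.343]
    - [0, 0, -1.343]
  jaw: [-1, -1, -1, -1, -1, -1, -1, -1]

```text
clock: 2.47
tcp_pos: [364.8, -321.0, 256.6]
ee_rot: [0.986, -0.168, 0.0, 0.0]
ft_force: [0.1, -0.5, -0.2]
finger_gap: 85.2
```

```bash
python3 - <<'E'
from station import ctrl
from h import *
o=ctrl.get_obs(); print(o['clock'],o['tcp_pos'], tyaw(o)); print(delta(o,(548,-136,255),0))
E
```

```text
2.4667 [ 364.82948591 -321.01241518  256.58560267] -0.33711976961005274
(array([ 11.16623728, -23.51863747,   0.15584655]), array([ 0.00054052, -0.00058802, -0.3371199 ]))
```

Call:
apply_moves:
  xyz:
    - [11.2, -23.5, 0]
    - [11.2, -23.5, 0]
    - [11.2, -23.5, 0]
    - [11.2, -23.5, 0]
    - [11.2, -23.5, 0]
    - [11.2, -23.5, 0]
    - [11.2, -23.5, 0]
    - [11.2, -23.5, 0]
  delta_rot:
    - [0, 0, -0.337]
    - [0, 0, -0.337]
    - [0, 0, -0.337]
    - [0, 0, -0.337]
    - [0, 0, -0.337]
    - [0, 0, -0.337]
    - [0, 0, -0.337]
    - [0, 0, -0.337]
  jaw: [-1, -1, -1, -1, -1, -1, -1, -1]

```text
clock: 3.13
tcp_pos: [549.8, -133.7, 256.4]
ee_rot: [1.0, 0.002, 0.0, 0.0]
ft_force: [-0.2, -0.3, -0.5]
finger_gap: 85.2
```

```bash
python3 - <<'E'
from station import ctrl
from h import *
np.set_printoptions(precision=2,suppress=True)
o=ctrl.get_obs(); print(o['clock'],o['tcp_pos'], tyaw(o))
p=ctrl.capture('wrist'); cv2.imwrite('pics/c.png',p['pixels'][:,:,::-1])
c=wristcam(o)
for d in ctrl.landmark_of(p,'pack_center'): print(d, onz(c,d['centre'],57.5))
for d in ctrl.trace(p,'pack_center'): print(d['rect'],d['confidence'])
E
```

```text
3.1333 [ 549.83 -133.73  256.4 ] 0.004339059256625441
{'centre': [246.2, 255.6], 'confidence': 0.86} [ 538.07 -248.22   57.5 ]
{'centre': [319.3, 316.6], 'confidence': 0.62} [ 643.29 -346.95   57.5 ]
[240.4, 146.4, 277.0, 219.0] 0.91
[224.8, 219.9, 274.1, 307.0] 0.81
```

View pics/c.png

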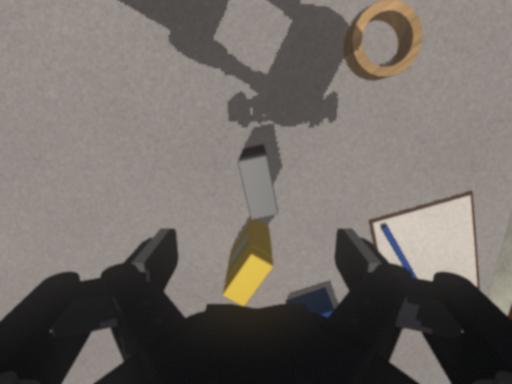

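```bash
python3 - <<'E'
from h import *
np.set_printoptions(precision=2,suppress=True)
im=cv2.imread('pics/c.png')
sub=im[140:225,232:285]
print(im[187,257],im[165,250],im[210,265],im[187,300],im[150,252])
g=im.astype(int)
# classification: grey cap has bluish/neutral; print scan rows
for r in (160,175,190,205,214): print(r,[tuple(im[r,c]) for c in range(236,282,3)])
E
python3 - <<'E'
import cv2
im=cv2.imread('pics/c.png')
cv2.imwrite('pics/c2.png',cv2.resize(im[135:235,220:300],None,fx=6,fy=6,interpolation=cv2.INTER_NEAREST))
E
```

```text
[131 134 136] [134 136 138] [129 132 135] [136 141 149] [38 40 41]
160 [(np.uint8(129), np.uint8(134), np.uint8(142)), (np.uint8(90), np.uint8(92), np.uint8(95)), (np.uint8(95), np.uint8(97), np.uint8(99)), (np.uint8(109), np.uint8(112), np.uint8(114)), (np.uint8(120), np.uint8(122), np.uint8(125)), (np.uint8(129), np.uint8(132), np.uint8(134)), (np.uint8(131), np.uint8(132), np.uint8(135)), (np.uint8(132), np.uint8(134), np.uint8(137)), (np.uint8(132), np.uint8(134), np.uint8(136)), (np.uint8(131), np.uint8(133), np.uint8(135)), (np.uint8(115), np.uint8(117), np.uint8(119)), (np.uint8(79), np.uint8(82), np.uint8(86)), (np.uint8(79), np.uint8(81), np.uint8(86)), (np.uint8(79), np.uint8(81), np.uint8(85)), (np.uint8(79), np.uint8(81), np.uint8(86)), (np.uint8(110), np.uint8(115), np.uint8(121))]
175 [(np.uint8(130), np.uint8(135), np.uint8(142)), (np.uint8(129), np.uint8(133), np.uint8(140)), (np.uint8(127), np.uint8(129), np.uint8(132)), (np.uint8(135), np.uint8(137), np.uint8(140)), (np.uint8(134), np.uint8(136), np.uint8(140)), (np.uint8(134), np.uint8(136), np.uint8(139)), (np.uin
[... 2027 characters left out ...]
uint8(134), np.uint8(140), np.uint8(147)), (np.uint8(137), np.uint8(142), np.uint8(150)), (np.uint8(139), np.uint8(144), np.uint8(153)), (np.uint8(131), np.uint8(136), np.uint8(143)), (np.uint8(125), np.uint8(127), np.uint8(131)), (np.uint8(132), np.uint8(135), np.uint8(137)), (np.uint8(130), np.uint8(133), np.uint8(136)), (np.uint8(129), np.uint8(132), np.uint8(135)), (np.uint8(128), np.uint8(131), np.uint8(134)), (np.uint8(126), np.uint8(128), np.uint8(131)), (np.uint8(122), np.uint8(124), np.uint8(127)), (np.uint8(115), np.uint8(117), np.uint8(120)), (np.uint8(119), np.uint8(122), np.uint8(126)), (np.uint8(130), np.uint8(135), np.uint8(142)), (np.uint8(135), np.uint8(140), np.uint8(148))]
```

View pics/c2.png

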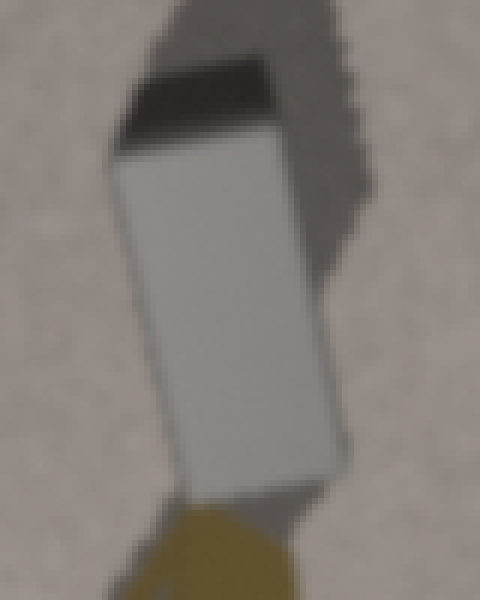

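```bash
python3 - <<'E'
from h import *
np.set_printoptions(precision=2,suppress=True)
o={'tcp_pos':np.array([549.83,-133.73,256.4]),'ee_rot':down(0.00434).as_quat()}
c=wristcam(o)
px=[(238.8,160.8),(265.8,155.8),(277.2,213.5),(251.3,218.8)]
P=np.array([onz(c,p,115)[:2] for p in px]);print(P,P.mean(0))
for i in range(4):
    d=P[(i+1)%4]-P[i];print(np.linalg.norm(d),np.degrees(np.arctan2(d[1],d[0])))
E
```

```text
[[ 533.28 -111.01]
 [ 559.9  -105.91]
 [ 572.69 -166.25]
 [ 545.67 -172.31]] [ 552.89 -138.87]
27.09551474817506 10.841365054739267
61.68558735263819 -78.02546848846312
27.694611137935926 -167.36587312882804
62.543152655228155 101.42251754020468
```

```bash
python3 - <<'E'
from station import ctrl
from h import *
o=ctrl.get_obs(); print(delta(o,(553,-139,190),0.207))
E
```

```text
(array([0.53266066, 0.18995941, 6.6421028 ]), array([ 0.00101403,  0.00028947, -0.20767252]))
```

Call:
apply_moves:
  xyz:
    - [0.53, 0.19, 6.6]
    - [0.53, 0.19, 6.6]
    - [0.53, 0.19, 6.6]
    - [0.53, 0.19, 6.6]
    - [0.53, 0.19, 6.6]
  delta_rot:
    - [0, 0, -0.208]
    - [0, 0, -0.208]
    - [0, 0, -0.208]
    - [0, 0, -0.208]
    - [0, 0, -0.208]
  jaw: [-1, -1, -1, -1, -1]

```text
clock: 3.7
tcp_pos: [553.3, -140.3, 192.3]
ee_rot: [0.995, 0.102, 0.001, 0.001]
ft_force: [-0.4, 0.7, 0.4]
finger_gap: 85.4
```

```bash
python3 - <<'E'
from station import ctrl
from h import *
np.set_printoptions(precision=2,suppress=True)
o=ctrl.get_obs(); print(o['clock'],o['tcp_pos'], tyaw(o))
p=ctrl.capture('wrist'); cv2.imwrite('pics/d.png',p['pixels'][:,:,::-1])
c=wristcam(o)
X,Y,yaw=553,-139,0.207
Rm=np.array([[np.cos(yaw),-np.sin(yaw)],[np.sin(yaw),np.cos(yaw)]])
Q=[list(Rm@np.array(q)+[X,Y])+[115] for q in [(-15,32),(15,32),(15,-32),(-15,-32)]]
uv=proj(c,Q);print(uv)
im=p['pixels'][:,:,::-1].copy()
x0,y0=int(uv[:,0].min())-25,int(uv[:,1].min())-35
S=5
cr=cv2.resize(im[y0:y0+115,x0:x0+110],None,fx=S,fy=S,interpolation=cv2.INTER_NEAREST)
cv2.polylines(cr,[np.int32((uv-[x0,y0]+0.5)*S)],True,(0,0,255),1)
cv2.imwrite('pics/d2.png',cr);print(x0,y0)
E
```

```text
3.7 [ 553.29 -140.25  192.34] 0.20381651144554613
[[234.79 160.76]
 [275.11 160.66]
 [273.76 239.11]
 [236.68 239.21]]
209 125
```

View pics/d2.png

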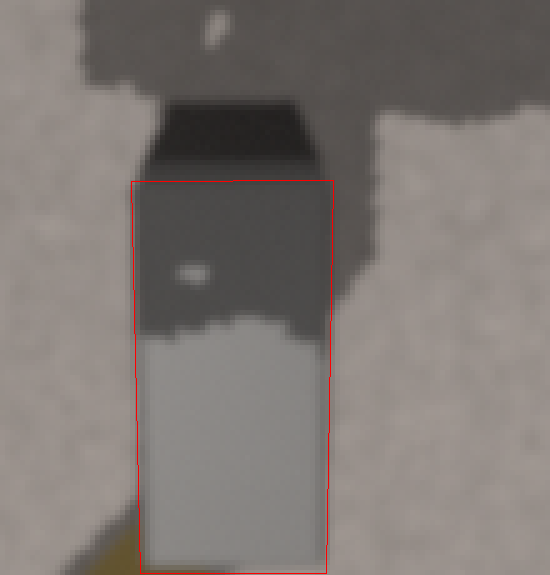

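```bash
python3 - <<'E'
from station import ctrl
from h import *
o=ctrl.get_obs(); print(o['tcp_pos'],delta(o,(553,-139,100),0.207))
E
```

```text
[ 553.81310285 -140.24978915  192.97889976] (array([-0.07900177, -0.17159669,  9.29716636]), array([ 0.00352097, -0.00266041, -0.00243589]))
```

Call:
apply_moves:
  xyz:
    - [-0.08, -0.17, 4]
    - [-0.08, -0.17, 8]
    - [-0.08, -0.17, 9.3]
    - [-0.08, -0.17, 9.3]
    - [-0.08, -0.17, 9.3]
  delta_rot:
    - [0.003, -0.002, -0.002]
    - [0.003, -0.002, -0.002]
    - [0.003, -0.002, -0.002]
    - [0.003, -0.002, -0.002]
    - [0.003, -0.002, -0.002]
  jaw: [-1, -1, -1, -1, -1]

```text
clock: 4.17
tcp_pos: [553.6, -139.4, 101.4]
ee_rot: [0.995, 0.103, 0.001, 0.001]
ft_force: [1.3, 0.4, 0.1]
finger_gap: 85.6
```

```bash
python3 - <<'E'
from station import ctrl
from h import *
o=ctrl.get_obs(); print(o['tcp_pos'],tyaw(o),o['ft_force'],delta(o,(553,-139,100),0.207))
E
```

```text
[ 553.64303249 -139.42206418  101.42071683] 0.20596755279957116 [1.26258633 0.41364552 0.05703669] (array([-0.0545367 , -0.05463927,  0.14191882]), array([ 0.00122663, -0.00157943, -0.00103342]))
```

Call:
apply_moves:
  xyz:
    - [-0.05, -0.05, 0.1]
    - [-0.05, -0.05, 0.1]
    - [-0.05, -0.05, 0.1]
    - [-0.05, -0.05, 0.1]
    - [-0.05, -0.05, 0.1]
    - [-0.05, -0.05, 0.1]
    - [-0.05, -0.05, 0.1]
    - [-0.05, -0.05, 0.1]
  delta_rot:
    - [0, 0, 0]
    - [0, 0, 0]
    - [0, 0, 0]
    - [0, 0, 0]
    - [0, 0, 0]
    - [0, 0, 0]
    - [0, 0, 0]
    - [0, 0, 0]
  jaw: [1, 1, 1, 1, 1, 1, 1, 1]
  force: 80

```text
clock: 4.83
tcp_pos: [553.6, -139.4, 101.6]
ee_rot: [0.995, 0.103, 0.001, 0.001]
ft_force: [-2.4, 0.1, 6.1]
finger_gap: 29.5
```

Call:
apply_moves:
  xyz:
    - [0, 0, -4]
    - [0, 0, -8]
    - [0, 0, -12]
    - [0, 0, -13]
    - [0, 0, -13]
  delta_rot:
    - [0, 0, 0]
    - [0, 0, 0]
    - [0, 0, 0]
    - [0, 0, 0]
    - [0, 0, 0]
  jaw: [1, 1, 1, 1, 1]

```text
clock: 5.25
tcp_pos: [555.2, -140.0, 235.7]
ee_rot: [0.995, 0.103, 0.005, 0.003]
ft_force: [0.1, -0.8, -3.1]
finger_gap: 28.8
```

```bash
python3 - <<'E'
from station import ctrl
from h import *
o=ctrl.get_obs(); print(o['tcp_pos'],o['finger_gap'],o['ft_force'],delta(o,(520,74,232),0.0))
E
```

```text
[ 555.18834376 -140.04904075  235.67271931] 28.844335924934136 [ 0.0959624  -0.79441935 -3.09504313] (array([  0.93462367, -21.67404016,   0.22240577]), array([ 0.00613519, -0.00944392,  0.20615231]))
```

Call:
apply_moves:
  xyz:
    - [0.9, -21.7, 0.2]
    - [0.9, -21.7, 0.2]
    - [0.9, -21.7, 0.2]
    - [0.9, -21.7, 0.2]
    - [0.9, -21.7, 0.2]
    - [0.9, -21.7, 0.2]
    - [0.9, -21.7, 0.2]
    - [0.9, -21.7, 0.2]
  delta_rot:
    - [0.006, -0.009, 0.206]
    - [0.006, -0.009, 0.206]
    - [0.006, -0.009, 0.206]
    - [0.006, -0.009, 0.206]
    - [0.006, -0.009, 0.206]
    - [0.006, -0.009, 0.206]
    - [0.006, -0.009, 0.206]
    - [0.006, -0.009, 0.206]
  jaw: [1, 1, 1, 1, 1, 1, 1, 1]

```text
clock: 5.92
tcp_pos: [518.3, 74.4, 229.7]
ee_rot: [1.0, 0.001, -0.002, 0.0]
ft_force: [0.0, -0.4, -3.8]
finger_gap: 29.4
```

```bash
python3 - <<'E'
from station import ctrl
from h import *
np.set_printoptions(precision=4,suppress=True)
o=ctrl.get_obs(); print(o['clock'],o['tcp_pos'], tyaw(o),o['ee_rot'])
p=ctrl.capture('wrist'); cv2.imwrite('pics/e.png',p['pixels'][:,:,::-1])
np.savez('e.npz',tcp_pos=o['tcp_pos'],ee_rot=o['ee_rot'])
c=wristcam(o)
for d in ctrl.landmark_of(p,'mouth'): print(d, onz(c,d['centre'],90))
for d in ctrl.look_for(p,'charger'): print(d)
E
```

```text
5.9167 [518.3244  74.3724 229.6594] 0.001619109118482245 [ 1.      0.0008 -0.0019  0.0002]
{'centre': [487.3, 30.1], 'confidence': 0.87} [725.3271 217.1502  90.    ]
{'centre': [257.4, 71.7], 'confidence': 0.84} [519.3813 178.9546  90.    ]
{'rect': [365.2, 0.0, 512.0, 115.3], 'confidence': 0.97}
{'rect': [223.2, 158.2, 292.8, 307.5], 'confidence': 0.57}
```

View pics/e.png

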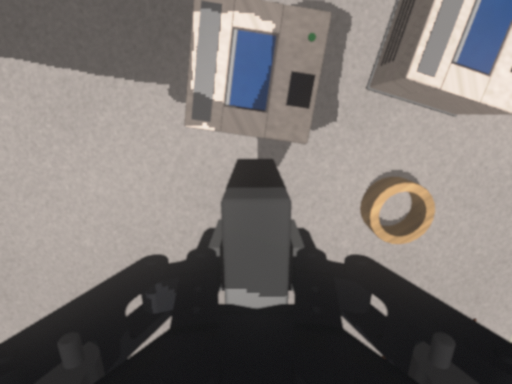

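```bash
python3 - <<'E'
import cv2
im=cv2.imread('pics/e.png')
cv2.imwrite('pics/e2.png',cv2.resize(im[0:150,180:340],None,fx=4,fy=4,interpolation=cv2.INTER_NEAREST))
E
```

```text
(no output)
```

View pics/e2.png

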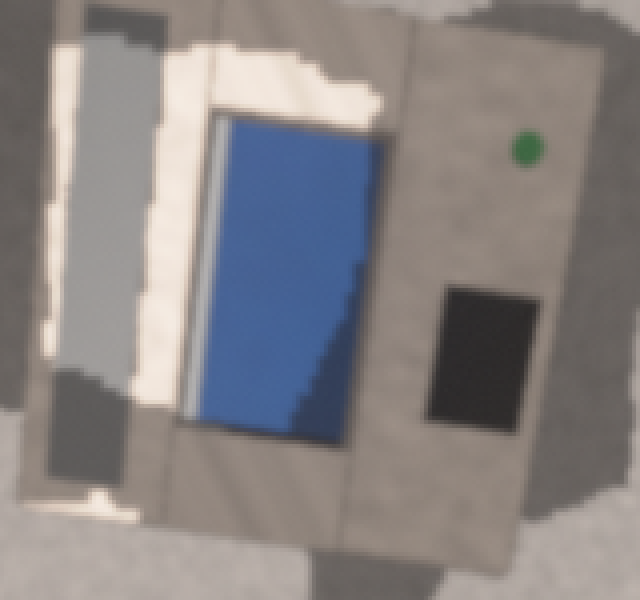

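```bash
cat > fit.py <<'E'
from h import *
from scipy.optimize import least_squares
M=np.array([(-60,-58,90),(60,-58,90),(60,58,90),(-24,34,90),(17,34,90),(17,-34,90),(-24,-34,90)],float)
def fit(c,px,idx,x0):
    px=np.array(px)
    def w(v):
        cy,sy=np.cos(v[2]),np.sin(v[2]); m=M[idx]
        return np.c_[v[0]+cy*m[:,0]-sy*m[:,1],v[1]+sy*m[:,0]+cy*m[:,1],m[:,2]]
    r=least_squares(lambda v:(proj(c,w(v))-px).ravel(),x0,loss='soft_l1',x_scale=[10,10,.1])
    return r.x,(proj(c,w(r.x))-px)
E
python3 - <<'E'
from fit import *
np.set_printoptions(precision=2,suppress=True)
o=np.load('e.npz');c=wristcam(o)
crop=np.array([(18,512),(512,575),(603,47),(213,112),(392,135),(345,445),(178,422)],float)
px=crop/4-0.5+[180,0]
for idx in ([0,1,2],[3,4,5,6],[0,1,2,3,4,5,6]):
    x,e=fit(c,px[idx],idx,[518,175,-0.1]); print(x,np.degrees(x[2]));print(e)
E
```

```text
[515.8  179.13  -0.13] -7.1817698427679915
[[-0.51  0.27]
 [ 0.05  0.63]
 [ 0.4  -0.76]]
[516.04 179.66  -0.14] -8.008389198268109
[[-0.78 -1.72]
 [ 0.78 -0.26]
 [ 0.84  1.27]
 [-0.84  0.62]]
[515.97 179.36  -0.13] -7.344133767109422
[[-0.51 -0.18]
 [ 0.04  0.54]
 [ 0.76 -0.82]
 [-1.34 -1.06]
 [ 0.29 -0.2 ]
 [ 1.22  1.44]
 [-0.51  1.31]]
```

```bash
python3 - <<'E'
from station import ctrl
from h import *
o=ctrl.get_obs(); print(o['tcp_pos'],delta(o,(503.7,85.2,205),-0.13))
E
```

```text
[519.44152738  72.87741071 231.10812657] (array([-1.57274182, -1.23077135,  2.6123642 ]), array([0.00048922, 0.00127495, 0.12838218]))
```

Call:
apply_moves:
  xyz:
    - [-1.57, -1.23, 2.6]
    - [-1.57, -1.23, 2.6]
    - [-1.57, -1.23, 2.6]
    - [-1.57, -1.23, 2.6]
    - [-1.57, -1.23, 2.6]
    - [-1.57, -1.23, 2.6]
  delta_rot:
    - [0, 0.001, 0.128]
    - [0, 0.001, 0.128]
    - [0, 0.001, 0.128]
    - [0, 0.001, 0.128]
    - [0, 0.001, 0.128]
    - [0, 0.001, 0.128]
  jaw: [1, 1, 1, 1, 1, 1]

```text
clock: 6.57
tcp_pos: [505.1, 84.6, 206.6]
ee_rot: [0.998, -0.065, 0.001, 0.0]
ft_force: [-0.1, 0.2, -3.1]
finger_gap: 29.3
```

```bash
python3 - <<'E'
from station import ctrl
from fit import *
np.set_printoptions(precision=4,suppress=True)
o=ctrl.get_obs(); print(o['clock'],o['tcp_pos'], tyaw(o),o['ee_rot'])
p=ctrl.capture('wrist'); cv2.imwrite('pics/f.png',p['pixels'][:,:,::-1])
np.savez('f.npz',tcp_pos=o['tcp_pos'],ee_rot=o['ee_rot'])
c=wristcam(o)
o2=ctrl.get_obs();print(o2['tcp_pos'])
x=np.array([516,179.4,-.129]);cy,sy=np.cos(x[2]),np.sin(x[2])
W=np.c_[x[0]+cy*M[:,0]-sy*M[:,1],x[1]+sy*M[:,0]+cy*M[:,1],M[:,2]]
uv=proj(c,W);print(uv)
S=4;im=p['pixels'][:,:,::-1]
cr=cv2.resize(im[0:150,175:350],None,fx=S,fy=S,interpolation=cv2.INTER_NEAREST)
cv2.imwrite('pics/f1.png',cr)
cr=cr.copy()
q=np.int32((uv-[175,0]+.5)*S)
cv2.polylines(cr,[q[:3]],False,(0,0,255),1);cv2.polylines(cr,[q[3:]],True,(0,0,255),1)
cv2.imwrite('pics/f2.png',cr)
E
```

```text
6.5667 [505.0862  84.5817 206.5629] -0.12923024495523222 [ 0.9979 -0.0646  0.0012  0.0003]
[504.8667  84.7196 206.3503]
[[185.7048 149.0186]
 [321.2403 149.0436]
 [329.8383   1.176 ]
 [223.3393  34.0738]
 [274.543   34.09  ]
 [273.197  121.0394]
 [225.5751 121.0334]]
```

View pics/f1.png

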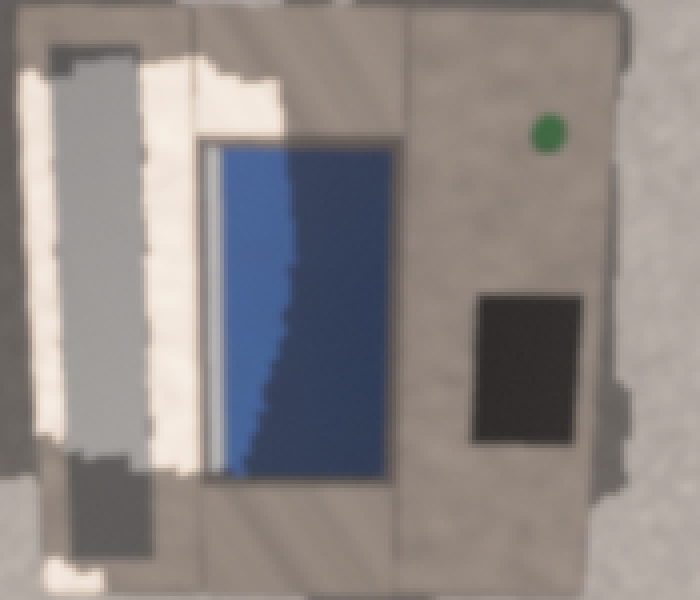

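View pics/f2.png

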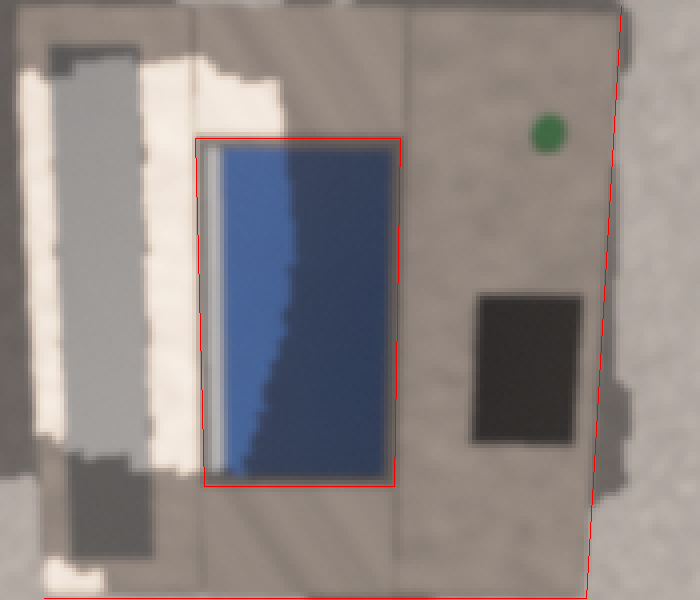

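View pics/f.png

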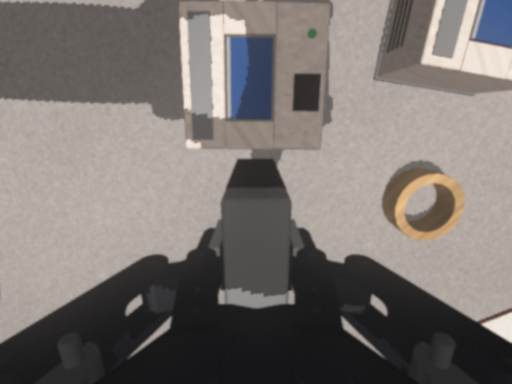

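```bash
python3 - <<'E'
from fit import *
import fit as F
np.set_printoptions(precision=2,suppress=True)
F.M=np.vstack([M,[-60,58,90]])
o=np.load('f.npz');c=wristcam(o)
crop=np.array([(42,593),(584,596),(620,10),(196,139),(401,141),(396,482),(203,480),(17,6)],float)
px=crop/4-0.5+[175,0]
for idx in ([0,1,2,7],[3,4,5,6],list(range(8))):
    x,e=F.fit(c,px[idx],idx,[518,175,-0.1]); print(x,x[2],np.degrees(x[2]));print(e.T)
    # tool-frame of mouth
    r=R.from_quat(o['ee_rot']); print('tool',r.inv().apply(np.array([x[0],x[1],90])-o['tcp_pos']), 'vert-based', down(tyaw(o)).inv().apply(np.array([x[0],x[1],90])-o['tcp_pos']))
E
```

```text
[515.96 179.5   -0.14] -0.1365100354414084 -7.82144889197399
[[ 0.11  0.16  0.79 -1.68]
 [ 0.66  0.95 -0.3  -0.78]]
tool [ -1.74 -95.57 116.52] vert-based [ -1.45 -95.52 116.56]
[516.1  179.64  -0.13] -0.13249217293305368 -7.591242327581417
[[ 0.06  0.03 -0.36  0.25]
 [-0.64 -0.92  0.81  1.13]]
tool [ -1.62 -95.74 116.52] vert-based [ -1.33 -95.69 116.56]
[516.02 179.55  -0.14] -0.13591815549913344 -7.787536669303187
[[ 0.21  0.27  0.83  0.13  0.09 -0.57  0.05 -1.65]
 [ 0.63  0.84 -0.44 -0.61 -0.7   1.    1.15 -0.82]]
tool [ -1.68 -95.64 116.52] vert-based [ -1.39 -95.59 116.56]
```

```bash
python3 - <<'E'
from h import *
np.set_printoptions(precision=1,suppress=True)
im=cv2.imread('pics/f.png')
x0,y0,S=205,145,6
cr=cv2.resize(im[y0:y0+95,x0:x0+105],None,fx=S,fy=S,interpolation=cv2.INTER_NEAREST)
cr=cv2.convertScaleAbs(cr,alpha=2)
K=dict(WR);Ti=np.linalg.inv(T_tc);K['rvec']=R.from_matrix(Ti[:3,:3]).as_rotvec();K['tvec']=Ti[:3,3]
yp=-0.5
P=[(-9,yp-26,101.6),(9,yp-26,101.6),(15,yp-32,95.6),(15,yp-32,-13.4),(-15,yp-32,-13.4),(-15,yp-32,95.6)]
uv=proj(K,P);print(uv)
cv2.imwrite('pics/g1.png',cr.copy())
cv2.polylines(cr,[np.int32((uv-[x0,y0]+.5)*S)],True,(0,0,255),1)
cv2.imwrite('pics/g2.png',cr)
E
```

```text
[[244.6 164.2]
 [266.1 164.2]
 [273.8 158.2]
 [290.9 198.9]
 [218.6 198.8]
 [236.9 158.2]]
```

View pics/g2.png

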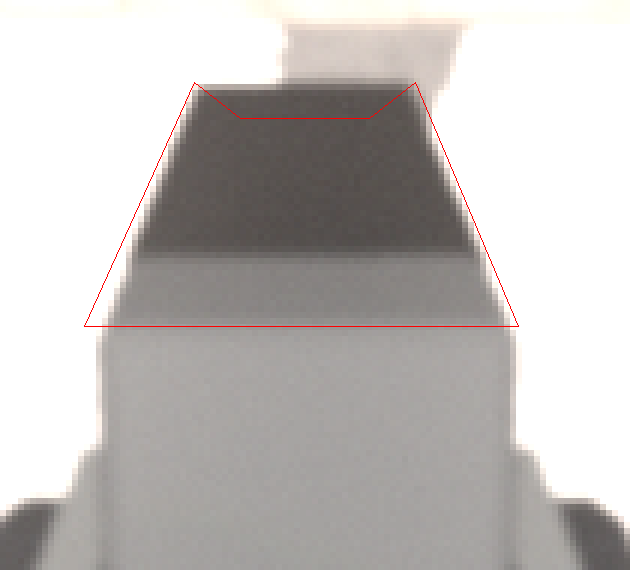

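```bash
python3 - <<'E'
from station import ctrl
from h import *
o=ctrl.get_obs(); print(o['tcp_pos'],delta(o,(516.5,179.5,206),-0.133))
E
```

```text
[504.86673477  84.71962207 206.35026253] (array([-0.06852596, -9.5489333 ,  0.0305426 ]), array([ 0.00045071, -0.00208812,  0.00370265]))
```

Call:
apply_moves:
  xyz:
    - [-0.07, -3, 0]
    - [-0.07, -6, 0]
    - [-0.07, -8.5, 0]
    - [-0.07, -9.55, 0]
    - [-0.07, -9.55, 0]
    - [-0.07, -9.55, 0]
  delta_rot:
    - [0, -0.002, 0.004]
    - [0, -0.002, 0.004]
    - [0, -0.002, 0.004]
    - [0, -0.002, 0.004]
    - [0, -0.002, 0.004]
    - [0, -0.002, 0.004]
  jaw: [1, 1, 1, 1, 1, 1]

```text
clock: 7.12
tcp_pos: [516.7, 179.4, 206.5]
ee_rot: [0.998, -0.066, 0.0, 0.001]
ft_force: [-0.6, -0.2, -3.2]
finger_gap: 29.4
```

```bash
python3 - <<'E'
from station import ctrl
from h import *
np.set_printoptions(precision=3,suppress=True)
def s(n):
    o=ctrl.get_obs(); p=ctrl.capture(n); cv2.imwrite(f'pics/h_{n}.png',p['pixels'][:,:,::-1]); return p
s('side');s('scene')
o=ctrl.get_obs(); print(o['clock'],o['tcp_pos'],o['ft_force'],o['wrist_torque'],tyaw(o)); print(delta(o,(516.5,179.5,206),-0.133))
a=cv2.imread('pics/h_side.png');b=cv2.imread('pics/h_scene.png')
A=cv2.resize(a[165:295,200:310],None,fx=4,fy=4,interpolation=cv2.INTER_CUBIC);B=cv2.resize(b[110:200,275:350],None,fx=4.5,fy=4.5,interpolation=cv2.INTER_CUBIC)
o=np.zeros((530,800,3),np.uint8);o[:A.shape[0],:A.shape[1]]=A;o[:B.shape[0],450:450+B.shape[1]]=B;cv2.imwrite('pics/h.png',o)
E
```

```text
7.2167 [516.634 178.528 206.4  ] [-0.218 -0.192 -2.323] [-0.055 -0.006 -0.021] -0.1338317887541534
(array([-0.026, -0.095,  0.04 ]), array([ 0.001, -0.   , -0.001]))
```

View pics/h.png

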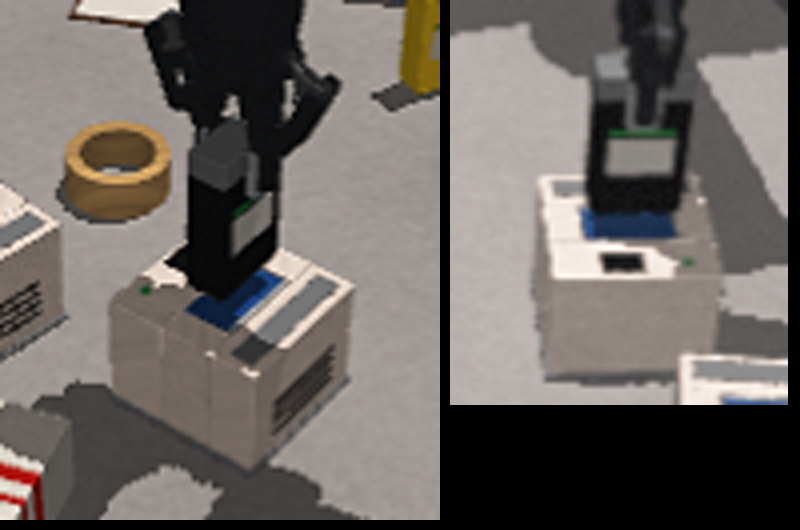

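```bash
python3 - <<'E'
from fit import *
np.set_printoptions(precision=1,suppress=True)
x=np.array([516.1,179.6,-.133])
def tw(v,m):
    m=np.array(m,float);c,s=np.cos(v[2]),np.sin(v[2]);return np.c_[v[0]+c*m[:,0]-s*m[:,1],v[1]+s*m[:,0]+c*m[:,1],m[:,2]]
def box(v,a,b,z): return tw(v,[(-a,-b,z),(a,-b,z),(a,b,z),(-a,b,z)])
for n,(r0,r1,c0,c1) in dict(side=(165,295,200,310),scene=(110,200,275,350)).items():
    im=cv2.imread(f'pics/h_{n}.png')[r0:r1,c0:c1];S=6 if n=='scene' else 4.5
    cr=cv2.resize(im,None,fx=S,fy=S,interpolation=cv2.INTER_CUBIC)
    def pl(P,col): cv2.polylines(cr,[np.int32((proj(CAM[n],P)-[c0,r0]+.5)*S)],True,col,1)
    pl(box(x,60,58,90),(0,0,255));pl(tw(x,M[3:]),(0,255,0));
    v=[516.6,179.0,-.134]
    pl(box(v,15,32,206.4-95.6),(255,0,255));pl(box(v,15,32,206.4+13.4),(255,255,0))
    cv2.imwrite(f'pics/i_{n}.png',cr)
E
```

```text
(no output)
```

View pics/i_side.png

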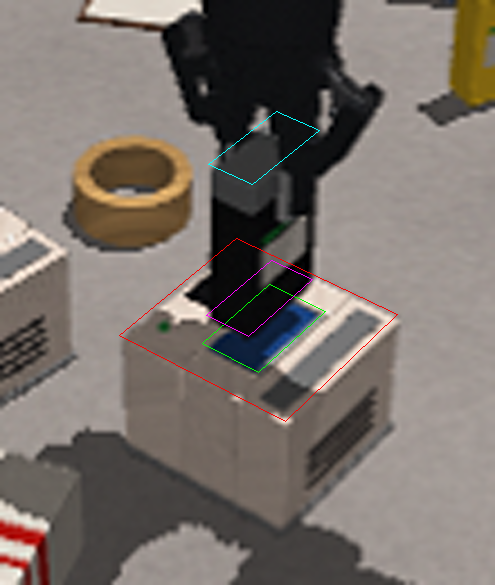

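View pics/i_scene.png

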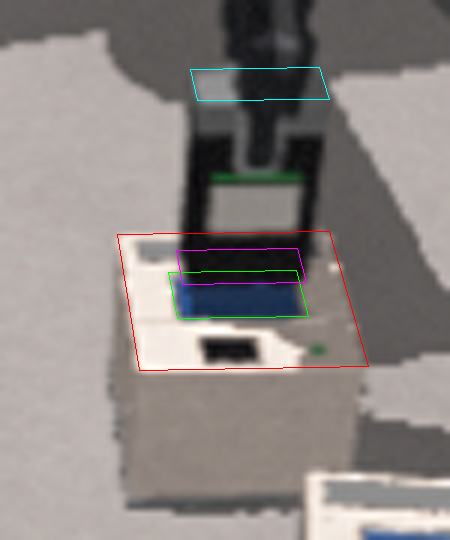

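Call:
apply_moves:
  xyz:
    - [-0.02, -0.09, 0]
    - [-0.02, -0.09, 0.4]
    - [-0.02, -0.09, 0.8]
    - [-0.02, -0.09, 1.2]
    - [-0.02, -0.09, 1.2]
  delta_rot:
    - [0.001, 0, 0]
    - [0.001, 0, 0]
    - [0.001, 0, 0]
    - [0.001, 0, 0]
    - [0.001, 0, 0]
  jaw: [1, 1, 1, 1, 1]

```text
clock: 7.63
tcp_pos: [515.7, 179.1, 192.9]
ee_rot: [0.998, -0.067, -0.001, 0.0]
ft_force: [-0.4, 0.1, -2.5]
finger_gap: 28.9
```

```bash
cat > st.py <<'E'
from station import ctrl
from h import *
np.set_printoptions(precision=3,suppress=True)
o=ctrl.get_obs(); print(o['clock'],o['tcp_pos'],'foot-mouth',o['tcp_pos'][2]-191.6,'F',o['ft_force'],'T',o['wrist_torque'],o['finger_gap'])
rz=R.from_euler('z',0.133)
print('mouth-frame off',rz.apply([o['tcp_pos'][0]-516.1,o['tcp_pos'][1]-179.6,0])[:2],'Fm',rz.apply(o['ft_force']))
print(delta(o,(516.5,179.5,o['tcp_pos'][2]),-0.133))
E
python3 st.py
```

```text
7.6333 [515.734 179.077 192.914] foot-mouth 1.313868485547573 F [-0.432  0.088 -2.513] T [0.001 0.094 0.054] 28.92612571996479
mouth-frame off [-0.293 -0.567] Fm [-0.44   0.03  -2.513]
(array([ 0.07 , -0.052, -0.   ]), array([ 0.001,  0.002, -0.001]))
```

Call:
apply_moves:
  xyz:
    - [0.06, -0.05, 0.4]
    - [0.06, -0.05, 0.8]
    - [0.06, -0.05, 1.2]
    - [0.06, -0.05, 1.2]
  delta_rot:
    - [0.001, 0.002, -0.001]
    - [0.001, 0.002, -0.001]
    - [0.001, 0.002, -0.001]
    - [0.001, 0.002, -0.001]
  jaw: [1, 1, 1, 1]

```text
clock: 7.97
tcp_pos: [517.7, 179.5, 181.3]
ee_rot: [0.998, -0.067, 0.002, -0.0]
ft_force: [3.7, -0.3, 1.2]
finger_gap: 28.9
```

```bash
python3 st.py
```

```text
7.9667 [517.732 179.508 181.282] foot-mouth -10.317699039653547 F [ 3.654 -0.301  1.167] T [ 0.03  -0.842 -0.047] 28.905274179987448
mouth-frame off [1.63  0.125] Fm [3.662 0.186 1.167]
(array([-0.122,  0.017, -0.   ]), array([-0.001, -0.004, -0.   ]))
```

Call:
apply_moves:
  xyz:
    - [-0.1, 0.01, 0.4]
    - [-0.1, 0.01, 0.8]
    - [-0.1, 0.01, 1.2]
    - [-0.1, 0.01, 1.2]
  delta_rot:
    - [-0.001, -0.003, 0]
    - [-0.001, -0.003, 0]
    - [-0.001, -0.003, 0]
    - [-0.001, -0.003, 0]
  jaw: [1, 1, 1, 1]

```text
clock: 8.3
tcp_pos: [517.9, 179.7, 169.7]
ee_rot: [0.998, -0.067, 0.002, -0.0]
ft_force: [3.8, 0.3, 1.7]
finger_gap: 29.2
```

```bash
python3 st.py
```

```text
8.3 [517.897 179.698 169.72 ] foot-mouth -21.879987194444595 F [3.763 0.277 1.715] T [ 0.137 -0.822 -0.199] 29.249121681642727
mouth-frame off [1.768 0.335] Fm [3.693 0.774 1.715]
(array([-0.136,  0.038, -0.001]), array([-0.001, -0.004, -0.001]))
```

Call:
apply_moves:
  xyz:
    - [-0.06, 0.03, 0.4]
    - [-0.06, 0.03, 0.8]
    - [-0.06, 0.03, 1.2]
    - [-0.06, 0.03, 1.5]
    - [-0.06, 0.03, 1.5]
  delta_rot:
    - [-0.001, -0.003, -0.001]
    - [-0.001, -0.003, -0.001]
    - [-0.001, -0.003, -0.001]
    - [-0.001, -0.003, -0.001]
    - [-0.001, -0.003, -0.001]
  jaw: [1, 1, 1, 1, 1]

```text
clock: 8.72
tcp_pos: [517.4, 179.3, 153.7]
ee_rot: [0.998, -0.066, 0.0, 0.0]
ft_force: [5.4, -0.1, -3.4]
finger_gap: 29.4
```

```bash
python3 st.py
```

```text
8.7167 [517.379 179.287 153.66 ] foot-mouth -37.93980188905917 F [ 5.42  -0.075 -3.404] T [-0.031 -1.346 -0.103] 29.445303543849903
mouth-frame off [ 1.31  -0.141] Fm [ 5.382  0.645 -3.404]
(array([-0.09 , -0.009, -0.   ]), array([ 0.   , -0.001,  0.   ]))
```

Call:
apply_moves:
  xyz:
    - [-0.05, 0, 0.25]
    - [-0.05, 0, 0.5]
    - [-0.05, 0, 0.75]
    - [-0.05, 0, 1.0]
    - [-0.05, 0, 1.0]
  delta_rot:
    - [0, 0, 0]
    - [0, 0, 0]
    - [0, 0, 0]
    - [0, 0, 0]
    - [0, 0, 0]
  jaw: [1, 1, 1, 1, 1]

```text
clock: 9.13
tcp_pos: [516.3, 179.3, 142.6]
ee_rot: [0.998, -0.066, -0.0, 0.0]
ft_force: [4.6, -0.1, -4.9]
finger_gap: 28.8
```

```bash
python3 st.py
```

```text
9.1333 [516.32  179.3   142.627] foot-mouth -48.9726292172069 F [ 4.567 -0.068 -4.937] T [-0.138 -1.219 -0.142] 28.829361266522884
mouth-frame off [ 0.258 -0.268] Fm [ 4.535  0.538 -4.937]
(array([ 0.015, -0.022, -0.   ]), array([0.001, 0.001, 0.   ]))
```

Call:
apply_moves:
  xyz:
    - [0.01, -0.02, 0.15]
    - [0.01, -0.02, 0.3]
    - [0.01, -0.02, 0.3]
  delta_rot:
    - [0, 0, 0]
    - [0, 0, 0]
    - [0, 0, 0]
  jaw: [1, 1, 1]

```text
clock: 9.38
tcp_pos: [516.2, 179.5, 139.2]
ee_rot: [0.998, -0.066, -0.001, 0.0]
ft_force: [4.7, -0.2, -4.1]
finger_gap: 29.4
```

```bash
python3 st.py
```

```text
9.3833 [516.222 179.47  139.165] foot-mouth -52.434789905205065 F [ 4.66  -0.237 -4.147] T [-0.112 -1.121 -0.077] 29.412681669536422
mouth-frame off [ 0.138 -0.113] Fm [ 4.65   0.383 -4.147]
(array([ 0.027, -0.007, -0.   ]), array([ 0.001,  0.001, -0.   ]))
```

Call:
apply_moves:
  xyz:
    - [0.02, 0, 0.1]
    - [0.02, 0, 0.2]
    - [0.02, 0, 0.2]
  delta_rot:
    - [0, 0, 0]
    - [0, 0, 0]
    - [0, 0, 0]
  jaw: [1, 1, 1]

```text
clock: 9.63
tcp_pos: [516.3, 179.4, 137.0]
ee_rot: [0.998, -0.066, -0.001, 0.0]
ft_force: [3.8, -0.8, -3.3]
finger_gap: 29.6
```

```bash
python3 st.py
```

```text
9.6333 [516.346 179.443 137.007] foot-mouth -54.593156482633844 F [ 3.77  -0.838 -3.291] T [-0.101 -1.031 -0.122] 29.572824601412
mouth-frame off [ 0.265 -0.123] Fm [ 3.847 -0.331 -3.291]
(array([ 0.015, -0.008, -0.   ]), array([0.001, 0.001, 0.   ]))
```

Call:
apply_moves:
  xyz:
    - [0.02, 0, 0.1]
    - [0.02, 0, 0.2]
    - [0.02, 0, 0.2]
  delta_rot:
    - [0, 0, 0]
    - [0, 0, 0]
    - [0, 0, 0]
  jaw: [1, 1, 1]

```text
clock: 9.88
tcp_pos: [516.4, 179.4, 134.8]
ee_rot: [0.998, -0.066, -0.001, 0.0]
ft_force: [4.5, -0.3, -2.2]
finger_gap: 29.1
```

```bash
python3 st.py
```

```text
9.8833 [516.448 179.443 134.799] foot-mouth -56.800883005780776 F [ 4.505 -0.293 -2.189] T [-0.116 -1.    -0.053] 29.054480096348566
mouth-frame off [ 0.365 -0.11 ] Fm [ 4.504  0.307 -2.189]
(array([ 0.004, -0.006, -0.   ]), array([ 0.001,  0.002, -0.   ]))
```

Call:
apply_moves:
  xyz:
    - [0.01, 0, 0.1]
    - [0.01, 0, 0.2]
    - [0.01, 0, 0.2]
  delta_rot:
    - [0, 0, 0]
    - [0, 0, 0]
    - [0, 0, 0]
  jaw: [1, 1, 1]

```text
clock: 10.13
tcp_pos: [516.4, 179.4, 132.5]
ee_rot: [0.998, -0.066, -0.001, 0.0]
ft_force: [6.1, -1.3, -1.9]
finger_gap: 29.1
```

```bash
python3 st.py
```

```text
10.1333 [516.399 179.446 132.544] foot-mouth -59.05615657513624 F [ 6.078 -1.28  -1.861] T [-0.144 -1.03  -0.093] 29.06730100785516
mouth-frame off [ 0.317 -0.113] Fm [ 6.194 -0.463 -1.861]
(array([ 0.009, -0.007, -0.   ]), array([ 0.001,  0.002, -0.   ]))
```

Call:
apply_moves:
  xyz:
    - [0.01, 0, 0.1]
    - [0.01, 0, 0.2]
    - [0.01, 0, 0.2]
  delta_rot:
    - [0, 0, 0]
    - [0, 0, 0]
    - [0, 0, 0]
  jaw: [1, 1, 1]

```text
clock: 10.38
tcp_pos: [516.6, 179.5, 131.3]
ee_rot: [0.998, -0.066, -0.001, 0.0]
ft_force: [2.1, -1.4, 4.3]
finger_gap: 29.3
```

```bash
python3 st.py
```

```text
10.3833 [516.633 179.522 131.338] foot-mouth -60.26210853692203 F [ 2.071 -1.412  4.345] T [-0.277 -0.328 -0.125] 29.259537720897526
mouth-frame off [ 0.539 -0.007] Fm [ 2.24  -1.125  4.345]
(array([-0.013,  0.004,  0.   ]), array([0.001, 0.002, 0.   ]))
```

Call:
apply_moves:
  xyz:
    - [0, 0, 0.1]
    - [0, 0, 0.1]
  delta_rot:
    - [0, 0, 0]
    - [0, 0, 0]
  jaw: [1, 1]

```text
clock: 10.55
tcp_pos: [516.7, 179.6, 131.3]
ee_rot: [0.998, -0.066, -0.001, 0.0]
ft_force: [1.1, -1.1, 6.4]
finger_gap: 29.4
```

```bash
python3 st.py
```

```text
10.55 [516.676 179.551 131.269] foot-mouth -60.331186481480586 F [ 1.103 -1.079  6.397] T [-0.365 -0.161 -0.061] 29.358728003253155
mouth-frame off [0.578 0.028] Fm [ 1.236 -0.923  6.397]
(array([-0.017,  0.007,  0.   ]), array([0.001, 0.002, 0.   ]))
```

Call:
apply_moves:
  xyz:
    - [0, 0, 0.12]
    - [0, 0, 0.17]
    - [0, 0, 0.17]
  delta_rot:
    - [0, 0, 0]
    - [0, 0, 0]
    - [0, 0, 0]
  jaw: [1, 1, 1]

```text
clock: 10.8
tcp_pos: [516.7, 179.6, 130.9]
ee_rot: [0.998, -0.066, -0.001, 0.0]
ft_force: [-0.1, -1.9, 9.5]
finger_gap: 29.2
```

```bash
python3 st.py
```

```text
10.8 [516.735 179.588 130.906] foot-mouth -60.693581754326544 F [-0.066 -1.9    9.476] T [-0.376  0.121 -0.142] 29.212854463646654
mouth-frame off [0.631 0.073] Fm [ 0.186 -1.892  9.476]
(array([-0.022,  0.012,  0.   ]), array([0.001, 0.002, 0.   ]))
```

Call:
apply_moves:
  xyz:
    - [0, 0, 0.18]
    - [0, 0, 0.24]
    - [0, 0, 0.24]
  delta_rot:
    - [0, 0, 0]
    - [0, 0, 0]
    - [0, 0, 0]
  jaw: [1, 1, 1]

```text
clock: 11.05
tcp_pos: [516.8, 179.6, 130.4]
ee_rot: [0.998, -0.066, -0.001, 0.001]
ft_force: [-1.6, -2.0, 12.6]
finger_gap: 29.3
```

```bash
python3 st.py
```

```text
11.05 [516.838 179.623 130.408] foot-mouth -61.19228272460646 F [-1.557 -2.029 12.558] T [-0.45   0.464 -0.064] 29.25318206075153
mouth-frame off [0.728 0.121] Fm [-1.274 -2.217 12.558]
(array([-0.032,  0.017,  0.   ]), array([0.001, 0.003, 0.001]))
```

Call:
apply_moves:
  xyz:
    - [0, 0, 0.22]
    - [0, 0, 0.28]
    - [0, 0, 0.28]
    - [0, 0, 0.28]
    - [0, 0, 0.28]
    - [0, 0, 0.28]
    - [0, 0, 0.28]
    - [0, 0, 0.28]
  delta_rot:
    - [0, 0, 0]
    - [0, 0, 0]
    - [0, 0, 0]
    - [0, 0, 0]
    - [0, 0, 0]
    - [0, 0, 0]
    - [0, 0, 0]
    - [0, 0, 0]
  jaw: [1, 1, 1, 1, 1, 1, 1, 1]

```text
clock: 11.72
tcp_pos: [516.9, 179.6, 130.0]
ee_rot: [0.998, -0.066, -0.002, 0.001]
ft_force: [-2.7, -3.1, 15.8]
finger_gap: 29.1
```

```bash
python3 st.py
```

```text
11.7167 [516.921 179.645 129.993] foot-mouth -61.60729009924799 F [-2.73  -3.139 15.849] T [-0.449  0.792 -0.164] 29.082236351693773
mouth-frame off [0.808 0.154] Fm [-2.29  -3.473 15.849]
(array([-0.04,  0.02,  0.  ]), array([0.002, 0.003, 0.001]))
```

Call:
apply_moves:
  xyz:
    - [0, 0, 0.24]
    - [0, 0, 0.24]
    - [0, 0, 0.24]
    - [0, 0, 0.24]
    - [0, 0, 0.12]
    - [0, 0, 0.06]
  delta_rot:
    - [0, 0, 0]
    - [0, 0, 0]
    - [0, 0, 0]
    - [0, 0, 0]
    - [0, 0, 0]
    - [0, 0, 0]
  jaw: [1, 1, 1, 1, 1, 1]

```text
clock: 12.22
tcp_pos: [516.9, 179.7, 130.9]
ee_rot: [0.998, -0.066, -0.002, 0.001]
ft_force: [-0.5, -1.8, 7.3]
finger_gap: 29.0
```

```bash
python3 st.py
```

```text
12.2167 [516.893 179.683 130.867] foot-mouth -60.732577140921194 F [-0.528 -1.814  7.34 ] T [-0.366  0.075 -0.17 ] 28.958139069557095
mouth-frame off [0.775 0.187] Fm [-0.283 -1.868  7.34 ]
(array([-0.037,  0.023,  0.   ]), array([0.002, 0.004, 0.001]))
```

Call:
apply_moves:
  xyz:
    - [0, 0, 0]
    - [0, 0, 0]
    - [0, 0, 0]
    - [0, 0, 0]
    - [0, 0, 0]
    - [0, 0, 0]
    - [0, 0, 0]
    - [0, 0, 0]
  delta_rot:
    - [0, 0, 0]
    - [0, 0, 0]
    - [0, 0, 0]
    - [0, 0, 0]
    - [0, 0, 0]
    - [0, 0, 0]
    - [0, 0, 0]
    - [0, 0, 0]
  jaw: [-1, -1, -1, -1, -1, -1, -1, -1]

```text
clock: 12.88
tcp_pos: [516.8, 179.6, 130.7]
ee_rot: [0.998, -0.066, -0.002, 0.001]
ft_force: [0.5, -0.5, 0.9]
finger_gap: 85.2
```

```bash
python3 st.py
```

```text
12.8833 [516.778 179.647 130.745] foot-mouth -60.85507487148368 F [ 0.528 -0.454  0.912] T [ 0.042 -0.006 -0.047] 85.15079920039234
mouth-frame off [0.666 0.137] Fm [ 0.584 -0.38   0.912]
(array([-0.026,  0.018,  0.   ]), array([0.002, 0.004, 0.001]))
```

Released; now withdraw straight up.

Call:
apply_moves:
  xyz:
    - [0, 0, -1]
    - [0, 0, -3]
    - [0, 0, -6]
    - [0, 0, -10]
    - [0, 0, -13]
    - [0, 0, -13]
    - [0, 0, -13]
    - [0, 0, -13]
  delta_rot:
    - [0, 0, 0]
    - [0, 0, 0]
    - [0, 0, 0]
    - [0, 0, 0]
    - [0, 0, 0]
    - [0, 0, 0]
    - [0, 0, 0]
    - [0, 0, 0]
  jaw: [-1, -1, -1, -1, -1, -1, -1, -1]

```text
clock: 13.55
tcp_pos: [517.1, 179.8, 260.7]
ee_rot: [0.998, -0.066, -0.002, 0.001]
ft_force: [0.4, 0.1, -0.7]
finger_gap: 85.7
```

```bash
python3 - <<'E'
from station import ctrl
from fit import *
np.set_printoptions(precision=2,suppress=True)
o=ctrl.get_obs();print(o['clock'],o['tcp_pos'],o['ft_force'],o['finger_gap'])
P={}
P['wrist']=ctrl.capture('wrist')['pixels'][:,:,::-1]
for n in ('side','scene'): P[n]=ctrl.capture(n)['pixels'][:,:,::-1]
for n in P: cv2.imwrite(f'pics/k_{n}.png',P[n])
v=[516.6,179.6,-.133];c,s=np.cos(v[2]),np.sin(v[2])
for h in (49,53.6,58):
    m=np.array([(-15,-32),(15,-32),(15,32),(-15,32)]);W=np.c_[v[0]+c*m[:,0]-s*m[:,1],v[1]+s*m[:,0]+c*m[:,1],np.full(4,90+h)];print(h,proj(wristcam(o),W).ravel())
    if h==53.6: q=proj(wristcam(o),W)
x0,y0=int(q[:,0].min())-45,int(q[:,1].min())-40;S=4
W_=cv2.resize(P['wrist'][y0:y0+140,x0:x0+110],None,fx=S,fy=S,interpolation=cv2.INTER_CUBIC)
cv2.polylines(W_,[np.int32((q-[x0,y0]+.5)*S)],True,(0,0,255),1)
A=cv2.resize(P['side'][185:295,210:300],None,fx=3.8,fy=3.8,interpolation=cv2.INTER_CUBIC)
o=np.zeros((570,800,3),np.uint8);o[:W_.shape[0],:W_.shape[1]]=W_;o[:A.shape[0],450:450+A.shape[1]]=A[:,:350];cv2.imwrite('pics/k.png',o)
E
```

```text
13.55 [517.07 179.83 260.72] [ 0.43  0.14 -0.72] 85.71405134018761
49 [239.98 220.05 270.86 220.15 272.04 154.41 238.99 154.33]
53.6 [239.68 221.89 271.1  221.99 272.33 155.15 238.65 155.07]
58 [239.39 223.71 271.34 223.81 272.61 155.88 238.31 155.8 ]
```

View pics/k.png

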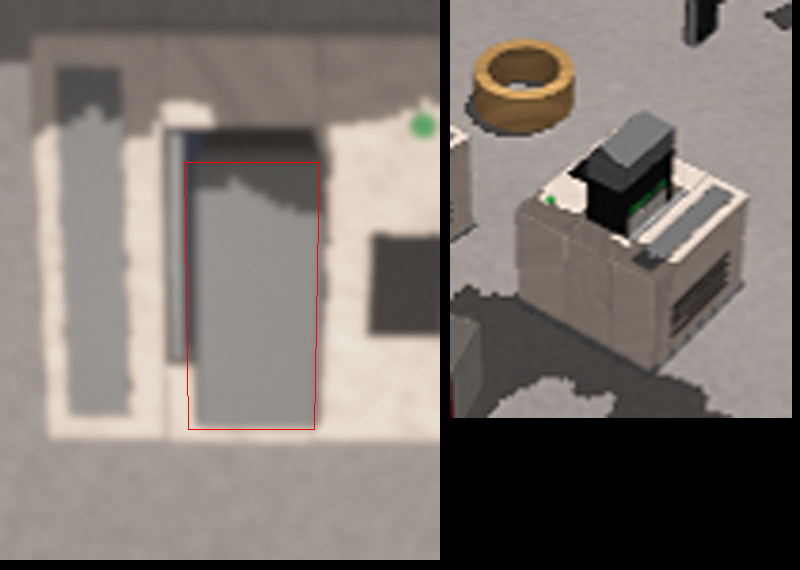

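View pics/k_scene.png

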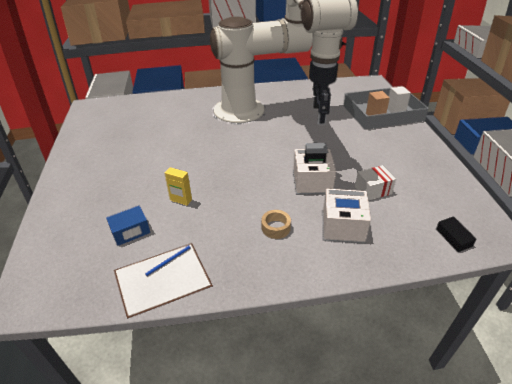

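```bash
python3 - <<'E'
from station import ctrl
print(ctrl.hand_in(), ctrl.get_obs()['clock'])
E
```

```text
the job is handed in; nothing more can be done
the job is handed in; nothing more can be done
```

The battery pack is in the well of the nearer charger, grey cap up and past the open flap. I released it and handed the job in at about 13.7 s; `hand_in` gives no verdict.

- **Insertion:** I gripped the black pack across its 30 mm just under the cap and lowered it through the flap in small steps. Side force stayed at about 4–6 N on the way down. The vertical reading stayed within about 5 N either way until contact.
- **Seat:** I felt it about 60 mm below the mouth. From there the force rose at about 8 N/mm, which matches the cushion.
- **Press:** I increased the push to about 19 N, counting the pack's weight, and held it near that for about 0.7 s. Allowing for the 2–8 N of rubbing, the seat took roughly 11–17 N, under the 25 N limit.
- **Last checks:**
  - **Robot:** After I eased off, opened the jaws and withdrew 130 mm straight up, the wrist force was near zero.
  - **Pack:** It stands upright, its cap within about 1 mm of where I predicted, slightly toward the +x wall as expected with the flap pressing on it.
  - **Other things:** The two cartons and the tape roll look unmoved in the scene picture, judged by eye only.

**Disagreement in the images:** the cap and the mouth opening looked 2–6 % smaller in the wrist camera than their stated sizes. I took this as bevelled edges, because the charger's outer size fitted well and the insertion met no jam.

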